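Index, knock out and tray a covered button

ROBOT

A 7-joint arm with a two-finger parallel gripper is mounted at the origin on the work surface. World frame = base frame: x ahead of the robot, y to its left, z up, the work surface at z = 0. Lengths are in m, angles in rad, forces in N, time in s.
With the tool pointing down it reaches from about 0.35 to 0.9 m from the base axis. Payload 8.1 kg.
Tool frame: the origin (TCP) lies at the centre of the arm's flange, where the gripper is bolted on; the fingertips stand 178 mm ahead of it and the grasp point (between the pads) lies 159 mm ahead of it; x points along the fingers, z is the direction in which the jaws open and shut, and the axes are right-handed (so a half turn about x gives the same grasp; the last joint's range is limited). The gripper opens to 92 mm and grips with 3 to 60 N. Pads are 19 mm wide; open, the fingers measure 130 mm over their backs; the gripper's body (75 mm by 190 mm) begins 47 mm behind the grasp point.
Start: joints at [-0.103, 0.434, 0.025, 1.573, -0.012, 1.134, -0.075], TCP at [0.625, -0, 0.405] pointing down, gripper open.
Joint ranges: [-2.62, 2.62], [-0.44, 2.09], [-1.27, 1.32], [0.08, 2.57], [-1.32, 4.46], [0.12, 2], [-2.74, 2.74]. Speed limits (rad/s): [2.22, 2.22, 3.01, 3.01, 3.14, 3.14, 3.14].

INTERFACE

Orientations are given as a rotation vector (axis times angle).
In Python, from cell import arm, get_image, search_frame, pinpoint gives the robot as it stands.
- The arm moves only by the tool arm_command, never from a script. Its argument "motion" is a list of rows, each a list of 7 numbers: the finger opening in mm, from 0 to 91.8, then the shift along the tool's x, y, z in mm, then the turn, a rotation vector about the tool's x, y, z in degrees. In form: [[fingers, x, y, z, ax, ay, az], ...]. A call has 1 to 5 rows; each row shifts and turns the commanded pose from where the row before left it, along the tool's axes as they then stand; what a row does not reach is not made up. A row lasts 1/8 s, in which the tool goes at most 62.5 mm and 10.7 degrees, less where a joint would pass 70% of its speed; a pose out of reach is approached as far as the arm can. A call with a gripper value outside its range is refused whole. The fingers move at their own pace and stop on an object; "newtons" is the grip in N (left out, the last holds). Time passes only in rows, so rows that do not move let the fingers close. It gives the time, the measured TCP pose, the force and the opening at its end, in the units of the state.
- arm.observe(): the state, without advancing time (a new reading comes with each control period).
- get_image(name): name is "scene" or "side" or "wrist"; returns a dict with "frame" (400x640x3 uint8, red, green, blue), "range_z" (400x640 float32, m along the optical axis (not along the pixel's ray), 0 where there is no reading), "K" (3x3 intrinsics, pixels), "origin" and "rotation" of the camera in the world; the wrist camera has in their place "tool_from_camera" (4x4, takes a point from camera to tool coordinates, whose origin is the TCP and whose axes are the tool frame's). Camera axes: x right, y down, z forward; pixel columns grow to the right and rows downward; lengths in m; the calibration is good to about 2 mm. A picture is of the moment at which its call begins: read the wrist's pose just before it.
- arm.sign_off(): hands the job in, once; it reports no verdict.
Trained networks look in the newest picture that a camera, given by its name, has taken for a name from the list of things; names that differ only in an ending like _2 or _b are one class to them, and where a whole thing is asked for, a point or a joint stands for the part that bears it (a point fixed in the world has none). Each returns a list of dicts, best first, with "p" (0 to 1); they miss things now and then, are a little off and sometimes report something else, mostly with a low value. They report only what shows in the picture. A call takes as long as a camera call. They do not tell look-alikes from the thing itself.
- search_frame(camera, target): "point" ([x, y, z] in m, in world coordinates, good to about 4 mm: the middle of the surface that is visible of it).
- pinpoint(camera, target): "point" ([x, y, z] in m, in world coordinates, good to about 4 mm: a listed point, or the origin of a listed thing).
The state is a dict: "clock": time; "joints": joint angles; "dq": joint speeds; "joint_efforts": joint torques, N m; "position": TCP position; "ee_rot": TCP orientation; "force": force on the tool from outside, world axes, zero at the start; "ft_torque": the same for the moment, N m; "width": opening from 0.0 (shut) to 1.0 (fully open).
Only numpy, scipy, OpenCV 4.12 (cv2) and the standard library are available. Lean on these libraries where they do the work, as an engineer would, in place of code of your own. Each camera call takes 0.05 s, during which the arm holds its last target. There are 200 camera calls.

TASK

A freshly pressed ochre cloth-covered button is stuck down in one nest of the button press's rotary die table. Turn the black bar knob clockwise until that nest clicks into place over the knockout rod and let go, then push the red knockout lever fully down so that the rod lifts the button clear of its nest. Pick the button off the rod and set it down flat, back up as it came, on the floor of the wooden tray, without dropping it, leaving the bare metal shells in their nests, the buttons already in the tray and the things on the table where they are.

Things in the scene. Friction and masses are not known exactly. Their poses are not given: they have to be found in the camera images.
- press: fixed BUTTON PRESS: green base 275 x 270 mm with a round six-nest die table (the dial). Origin on the table under the dial's axis, z up. Nests stand on a 62 mm radius at -90, -30, 30, 90, 150, 210 degrees from this frame's +x, counter-clockwise from above; the knockout rod is under the one at -90 (-y). A 30 mm post at (166, 60) mm carries a beam swung away to +x +y, 128 to 259 mm above the table: keep clear.
- nest_lip (a point): mouth centre of the empty NEST over the rod at the start, turning with the dial. All nests: steel cups 60 mm outside, bore 46 mm, lip 80.5 mm above the table, bore floor 68 mm above the table with a 24 mm hole in it; the dial's plate between the cups is 74 mm above the table.
- knob (a point): grip point of the BLACK BAR KNOB on the dial's axis, 108 mm above the table: an upright bar 54 mm long along this point's x, 14 mm thick along its y, from 83 to 125 mm above the table, on a round hub (radius 23 mm, top 84 mm above the table). Bar, hub and dial are one piece and turn together; at the start the bar lies along the press's x axis.
- dial (a joint): angle of the dial, rad, 0 at the start, grows CLOCKWISE seen from above, the only way it turns (about 0.1 N m). A pawl clicks into a tooth at every 60 degrees (0, 1.047, 2.094 ..) and stops it turning back; each click brings the next nest, 60 degrees counter-clockwise of the last, over the rod. Let go up to 6 degrees past a click, it is drawn back to the click.
- pawl (a joint): angle of the brass pawl on the dial's far rim, rad: about 0 when its nose is seated in a tooth, about 0.11 while it rides on the rim between teeth
- knockout (a point): fixed point on the vertical axis of the KNOCKOUT ROD at the height of the nests' lips, 80.5 mm above the table; axes as the press's. The rod, 20 mm thick with a flat white top, hides below the dial at rest; fully up its top is 6.5 mm above the lip. It stays where it is put and, while up, locks the dial.
- lever_pad (a point): top centre of the RED ROUND PAD (38 mm wide, 10 mm thick) on the outer end of the KNOCKOUT LEVER, 180 mm from the dial's axis on the rod's side (press -y), about 85 mm above the table at rest. Pushed down 38 mm, on a nearly vertical arc of 72 mm radius, it lifts the rod 26 mm. It resists with about 5 N, then meets a firm stop, and stays where it is left.
- lever (a joint): angle of the knockout lever, rad: 0 at rest (rod down), 0.54 with the pad fully down (rod fully up, 48 mm per rad)
- button_mid (a point): centre of the OCHRE COVERED BUTTON to be ejected: rigid disc 44 mm across, 10 mm thick, 30 g, ochre cloth gathered round a small white back, back up. It starts in the nest 60 or 120 degrees counter-clockwise from above of the rod, its top 2.5 mm below the lip with 1 mm play, too deep to grip. Lifted by the rod it lies level, underside 6.5 mm above the lip.
- shell_a_mid (a point): centre of a BARE METAL SHELL, a shallow aluminium dish 44 mm in diameter, 9 mm high, lying in another nest; it stays in its nest and turns with the dial
- shell_b_mid (a point): centre of the second bare metal shell, the same, in the nest at 150 degrees at the start
- tray_floor (a point): centre of the floor (5 mm above the table) of the low WOODEN TRAY with a grey lining, fixed, inside 180 mm (its x) by 130 mm (its y), walls 5 mm thick and 20 mm high over the table. The half towards its -x is free.
- done_a_mid (a point): centre of a finished grey-green button lying in the tray's +x half, 44 mm in diameter, 10 mm high
- done_b_mid (a point): centre of a finished rose button lying in the tray's +x half, 44 mm in diameter, 10 mm high
- pin_loom: white plastic square pin loom, 150 x 150 x 29 mm, loose on the table; origin under its centre. Leave alone.
- spectacles: dark-framed reading glasses, 128 x 130 x 36 mm, loose on the table; origin under the bridge, temples towards its +y. Leave alone.
- yarn_cone: plum cone of yarn, 72 mm wide, 97 mm high, loose, standing on the table; origin under its centre. Leave alone.
Mind the look-alikes: they are no part of the job. Leave any green look-alike of the part that bears tray_floor alone.

How it is judged:
By the outcome, as a careful person would: the job done as asked, in the order asked, and still so for the second after the job is handed in, with the robot touching nothing.
It also fails if it takes over 72 s, if anything falls off the work surface, if the arm or the gripper's body presses on something with over 40 N, if the wrist force passes 120 N, or if a joint passes its speed limit or range.

## Working session

There is one attempt and no reset: what is moved stays moved. The work goes in short steps, Python scripts to look and compute and a tool call to move; the robot and the scene stay as the last step left them, time stands still between calls to the robot, and variables do not carry over. Pictures are saved under pics/ and viewed, about 8 in all and at most 12, crops included, and the job is handed in when it is done.

Besides the shell and the picture viewer there is one more tool, called after "Emit:" in YAML: its name, and indented under it one key for each argument. arm_command: Moves the arm, as the interface text tells. Its arguments: {"type":"object","properties":{"motion":{"type":"array"},"newtons":{"type":"number"}},"required":["motion"]}

```bash
ls && mkdir -p pics
python3 - <<'E'
from cell import arm,get_image,search_frame,pinpoint
import cv2,numpy as np
s=arm.observe();print({k:np.round(v,3) for k,v in s.items()})
for c in ("scene","side"):
    im=get_image(c);cv2.imwrite(f"pics/{c}0.png",im["frame"][...,::-1])
    print(c,np.round(im["origin"],3))
    for t in ["press","nest_lip","knob","knockout","lever_pad","button_mid","shell_a_mid","tray_floor","done_a_mid","pin_loom","spectacles","yarn_cone"]:
        print(t,[(np.round(d["point"],3).tolist(),round(d["p"],2)) for d in pinpoint(c,t)[:3]])
E
```

```text
pics
{'clock': np.float64(0.0), 'joints': array([-0.103,  0.435,  0.025,  1.574, -0.012,  1.134, -0.075]), 'dq': array([ 0.   , -0.   ,  0.001,  0.001,  0.   ,  0.   , -0.001]), 'joint_efforts': array([ 0.0000e+00, -6.6785e+01,  9.8500e-01, -3.1446e+01, -6.1000e-02,
        4.3000e-02,  0.0000e+00]), 'position': array([ 0.625, -0.   ,  0.404]), 'ee_rot': array([-0.   ,  1.572, -0.   ]), 'force': array([-0.202,  0.03 , -0.465]), 'ft_torque': array([-0.009,  0.046,  0.036]), 'width': np.float64(0.999)}
scene [1.31  0.813 0.991]
press [([0.575, -0.006, -0.002], 0.66)]
nest_lip [([0.581, -0.074, 0.082], 0.6)]
knob []
knockout [([0.58, -0.069, 0.083], 0.89)]
lever_pad [([0.602, -0.188, 0.087], 0.63), ([0.575, -0.01, -0.003], 0.31)]
button_mid []
shell_a_mid [([0.577, -0.071, 0.081], 0.67), ([0.618, 0.033, 0.073], 0.66), ([0.441, -0.361, -0.002], 0.24)]
tray_floor [([0.222, 0.32, 0.005], 0.67), ([0.48, 0.345, 0.006], 0.61)]
done_a_mid [([0.543, 0.369, 0.009], 0.54)]
pin_loom [([0.686, -0.439, -0.002], 0.68), ([0.544, 0.369, 0.008], 0.57)]
spectacles [([0.442, -0.362, 0.0], 0.62)]
yarn_cone [([0.702, 0.333, -0.002], 0.79)]
side [0.258 0.582 0.847]
press [([0.569, -0.007, -0.002], 0.86)]
nest_lip [([0.58, -0.074, 0.078], 0.8)]
knob [([0.567, -0.007, 0.112], 0.8)]
knockout [([0.582, -0.07, 0.081], 0.96)]
lever_pad [([0.6, -0.185, 0.085], 0.62)]
button_mid [([0.626, -0.028, 0.071], 0.53), ([0.615, 0.031, 0.068], 0.4), ([0.488, 0.345, 0.006], 0.25)]
shell_a_mid [([0.615, 0.034, 0.073], 0.45)]
tray_floor [([0.227, 0.321, 0.005], 0.83), ([0.487, 0.35, 0.008], 0.78)]
done_a_mid [([0.541, 0.373, 0.009], 0.89)]
pin_loom [([0.688, -0.441, 0.0], 0.61), ([0.582, -0.069, 0.081], 0.2)]
spectacles [([0.446, -0.365, -0.003], 0.61)]
yarn_cone [([0.711, 0.337, -0.002], 0.88)]
```

View pics/scene0.png

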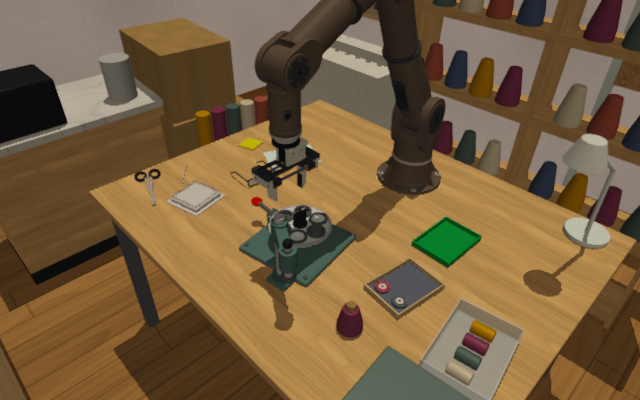

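View pics/side0.png

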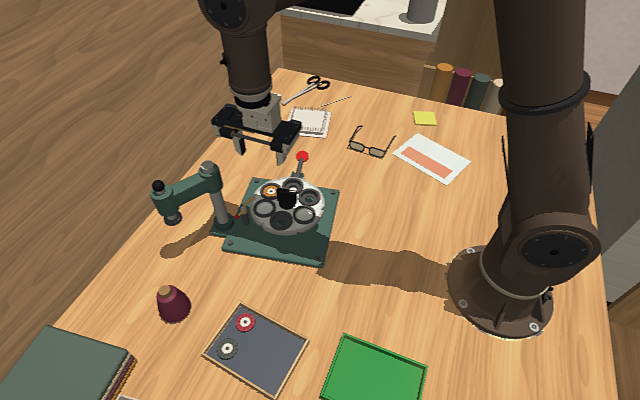

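The tray with the grey lining is at side px (255,350). The green one at (375,370) is the look-alike. An ochre button shows at side px (270,190), in the nest 60° CCW of the rod. I'll confirm with the wrist camera and an enlarged crop.

```bash
cat > h.py <<'E'
from cell import arm,get_image,search_frame,pinpoint
import cv2,numpy as np
from scipy.spatial.transform import Rotation as R
def pose():
    s=arm.observe();T=np.eye(4);T[:3,:3]=R.from_rotvec(s["ee_rot"]).as_matrix();T[:3,3]=s["position"];return s,T
def cloud(c):
    s,T=pose();im=get_image(c);K=im["K"];z=im["range_z"];v,u=np.mgrid[:400,:640]
    P=np.stack([(u-K[0,2])/K[0,0]*z,(v-K[1,2])/K[1,1]*z,z],-1)
    if c=="wrist": M=T@im["tool_from_camera"];Rm,o=M[:3,:3],M[:3,3]
    else: Rm,o=np.array(im["rotation"]),np.array(im["origin"])
    return im["frame"],P@Rm.T+o,z>0
def pp(c,names,n=3):
    for t in names: print(c,t,[(np.round(d["point"],4).tolist(),round(d["p"],2)) for d in pinpoint(c,t)[:n]])
E
python3 - <<'E'
from h import *
f,P,ok=cloud("wrist")
pp("wrist",["press","nest_lip","knob","knockout","lever_pad","button_mid","shell_a_mid"])
f2,P2,ok2=cloud("side")
cv2.imwrite("pics/w0.png",np.hstack([f,cv2.resize(f2[150:270,200:360],(533,400),interpolation=cv2.INTER_CUBIC)])[...,::-1][:, :, :] if 0 else cv2.resize(np.vstack([cv2.resize(f,(533,333)),cv2.resize(f2[160:250,220:355],(533,355),interpolation=cv2.INTER_CUBIC)]),(461,595))[...,::-1])
# tray grey lining: z~0.005 dark, in region
for nm,(F,Q,o) in dict(side=(f2,P2,ok2),scene=cloud("scene")).items():
    m=o&(abs(Q[...,2]-.005)<.006)&(abs(Q[...,0]-.484)<.14)&(abs(Q[...,1]-.347)<.14)
    hsv=cv2.cvtColor(F,cv2.COLOR_RGB2HSV);m&=hsv[...,1]<80
    n,l,st,_=cv2.connectedComponentsWithStats(m.astype(np.uint8));k=1+st[1:,4].argmax()
    r=cv2.minAreaRect((Q[l==k][:,:2]*1000).astype(np.float32));print(nm,st[k,4],r)
E
```

```text
wrist press [([0.5741, -0.0076, -0.0005], 0.79)]
wrist nest_lip [([0.5756, -0.0709, 0.081], 0.71), ([0.582, -0.0731, 0.0813], 0.17)]
wrist knob [([0.5706, -0.0116, 0.1039], 0.96)]
wrist knockout [([0.58, -0.0713, 0.0797], 0.67)]
wrist lever_pad []
wrist button_mid [([0.6315, -0.0288, 0.0729], 0.92), ([0.5138, 0.0112, 0.0678], 0.74)]
wrist shell_a_mid []Traceback (most recent call last):
  File "<stdin>", line 4, in <module>
  File "h.py", line 11, in cloud
    return im["frame"],P@Rm.T+o,z>0
                       ~~~~~~^~
ValueError: operands could not be broadcast together with shapes (400,640) (3,)
```

```bash
sed -i 's/Rm,o=np.array(im\["rotation"\]),/Rm,o=R.from_rotvec(im["rotation"]).as_matrix(),/' h.py
python3 - <<'E'
from h import *
f,P,ok=cloud("wrist")
f2,P2,ok2=cloud("side")
cv2.imwrite("pics/w0.png",np.hstack([cv2.resize(f,(400,250)),cv2.resize(f2[160:250,215:359],(400,250),interpolation=cv2.INTER_CUBIC)])[...,::-1])
for nm,(F,Q,o) in dict(side=(f2,P2,ok2),scene=cloud("scene")).items():
    hsv=cv2.cvtColor(F,cv2.COLOR_RGB2HSV)
    m=o&(abs(Q[...,2]-.005)<.006)&(abs(Q[...,0]-.484)<.14)&(abs(Q[...,1]-.347)<.14)&(hsv[...,1]<80)
    n,l,st,_=cv2.connectedComponentsWithStats(m.astype(np.uint8));k=1+st[1:,4].argmax()
    r=cv2.minAreaRect((Q[l==k][:,:2]*1000).astype(np.float32));print(nm,st[k,4],r)
# knob top (wrist)
for nm,(F,Q,o) in dict(w=(f,P,ok),side=(f2,P2,ok2)).items():
    m=o&(abs(Q[...,2]-.125)<.004)&(np.hypot(Q[...,0]-.571,Q[...,1]+.008)<.04)
    print(nm,m.sum(),cv2.minAreaRect((Q[m][:,:2]*1000).astype(np.float32)) if m.sum()>5 else 0)
# wrist lips
m=ok&(abs(P[...,2]-.0805)<.002)&(np.hypot(P[...,0]-.571,P[...,1]+.008)<.11)&(np.hypot(P[...,0]-.571,P[...,1]+.008)>.03)
q=P[m][:,:2];print(len(q))
from scipy.optimize import minimize
def cost(x):
    a=x[2]+np.radians(np.arange(6)*60-90);c=x[:2]+.062*np.c_[np.cos(a),np.sin(a)]
    d=np.abs(np.linalg.norm(q[:,None]-c,axis=2)-.0265).min(1);return np.minimum(d,.006).mean()
best=min((minimize(cost,[.571+dx,-.008+dy,np.radians(y)],method="Nelder-Mead") for dx in(-.005,0,.005) for dy in(-.005,0,.005) for y in(4,9,14)),key=lambda r:r.fun)
print(best.fun,best.x[:2],np.degrees(best.x[2]))
E
```

```text
side 4055 ((489.62445068359375, 345.7420654296875), (128.09193420410156, 178.7619171142578), 82.62286376953125)
scene 1511 ((481.321533203125, 344.22442626953125), (125.70683288574219, 174.46865844726562), 82.96060180664062)
w 730 ((570.1102294921875, -7.999913215637207), (53.217594146728516, 14.37057876586914), 9.863959312438965)
side 80 ((567.6384887695312, -6.206083297729492), (52.15864944458008, 15.271566390991211), 8.79923152923584)
5192
0.0022271388534277747 [ 0.56997211 -0.00797828] 9.748728809807304
```

View pics/w0.png

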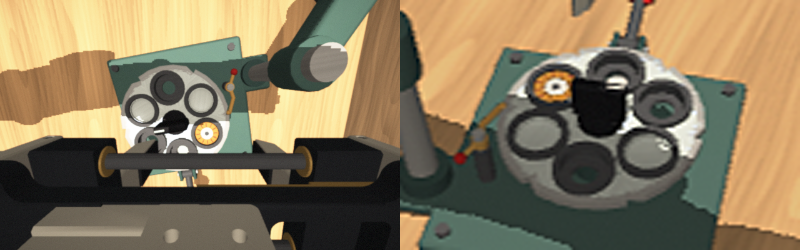

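Side and wrist pictures agree. The ochre button with the white back is at wrist-panel px (207,131) and side-panel px (552,87), in the press's -30° nest, 60° CCW of the rod. The aluminium shells are in two other nests. So it takes one click, 60° clockwise.

Measured: dial axis (0.570, -0.008), yaw 9.8°. Tray centre is about (0.485, 0.345), with its x at -7.4°. Next I go above the knob and turn the jaws across the bar.

Emit:
arm_command:
  motion:
    - [91, 0, -4, -27.5, 0, 0, 0]
    - [91, 0, -4, -27.5, 0, 0, 0]
    - [91, 0, 0, 0, -10, 0, 0]
    - [91, 0, 0, 0, -10, 0, 0]
    - [91, 0, 0, 0, -10, 0, 0]

```text
clock: 2.52
position: [0.5699, -0.008, 0.4049]
ee_rot: [-0.415, 1.53, 0.415]
force: [0.9, 0.1, 0.3]
width: 0.993
```

Emit:
arm_command:
  motion:
    - [91, 0, 0, 0, -10, 0, 0]
    - [91, 0, 0, 0, -10, 0, 0]
    - [91, 0, 0, 0, -10, 0, 0]
    - [91, 0, 0, 0, -10, 0, 0]
    - [91, 0, 0, 0, -10, 0, 0]

```text
clock: 3.15
position: [0.57, -0.0081, 0.4048]
ee_rot: [-1.084, 1.284, 1.084]
force: [0.7, -0.7, 0.3]
width: 0.992
```

Emit:
arm_command:
  motion:
    - [91, 0, 0, 0, -10, 0, 0]
    - [91, 0, 0, 0, -10, 0, 0]
    - [91, 0, 0, 0, 0, 0, 0]

```text
clock: 3.52
position: [0.57, -0.0083, 0.4047]
ee_rot: [-1.335, 1.122, 1.336]
force: [-0.1, -0.9, 0.2]
width: 0.991
```

```bash
cat >> h.py <<'E'
def to(x,y,z,psi):
    s,T=pose();d=T[:3,:3].T@(np.array([x,y,z])-T[:3,3])*1000
    zz=T[:3,2];cur=np.degrees(np.arctan2(zz[1],zz[0]))
    print("clock",round(float(s["clock"]),2),"pos",np.round(T[:3,3],4),"psi",round(cur,1),"shift",np.round(d,1),"turn_x",round(cur-psi,1),"tilt",np.round(T[:3,0],3),"F",np.round(s["force"],1),"w",round(float(s["width"])*91.8,1),"q7",np.round(s["joints"],2))
def knob():
    F,Q,o=cloud("wrist")
    m=o&(abs(Q[...,2]-.125)<.004)&(np.hypot(Q[...,0]-.571,Q[...,1]+.008)<.04)
    print("knob",m.sum(),cv2.minAreaRect((Q[m][:,:2]*1000).astype(np.float32)) if m.sum()>5 else 0);return F,Q,o
E
python3 - <<'E'
from h import *
knob();to(.570,-.008,.267,99.8)
E
```

```text
knob 734 ((569.2744140625, -8.076969146728516), (53.86949157714844, 12.97935676574707), 9.691533088684082)
clock 3.58 pos [ 0.57   -0.0082  0.4047] psi 99.8 shift [137.7  -0.    0.2] turn_x -0.0 tilt [ 0.  0. -1.] F [-0.3 -0.3  0.3] w 91.1 q7 [ 0.17  0.37 -0.33  1.69  0.13  1.1   1.54]
```

Emit:
arm_command:
  motion:
    - [60, 40, 0, 0, 0, 0, 0]
    - [50, 40, 0, 0, 0, 0, 0]
    - [50, 30, 0, 0, 0, 0, 0]
    - [50, 20, 0, 0, 0, 0, 0]
    - [50, 7, 0, 0, 0, 0, 0]

```text
clock: 4.2
position: [0.5697, -0.008, 0.2666]
ee_rot: [-1.333, 1.125, 1.336]
force: [0.2, -0.8, 0.7]
width: 0.547
```

Emit:
arm_command:
  motion:
    - [0, 0, 0, 0, 0, 0, 0]
    - [0, 0, 0, 0, 0, 0, 0]
    - [0, 0, 0, 0, 0, 0, 0]
    - [0, 0, 0, 0, 0, 0, 0]
    - [0, 0, 0, 0, 0, 0, 0]
  newtons: 30

```text
clock: 4.82
position: [0.5701, -0.0081, 0.2682]
ee_rot: [-1.337, 1.121, 1.336]
force: [-1.5, 0.4, 4.7]
width: 0.151
```

Run:
```python
from h import *
to(.570,-.008,.267,39.8)
```

```text
clock 4.83 pos [ 0.5701 -0.0081  0.2682] psi 100.0 shift [1.2 0.1 0.1] turn_x 60.2 tilt [ 0.001 -0.    -1.   ] F [-1.5  0.4  4.7] w 13.9 q7 [ 0.14  0.52 -0.31  1.84  0.21  0.81  1.47]
```

The bar is gripped (13.9 mm wide, as expected). Now I turn it clockwise, to about 3° past the click.

Emit:
arm_command:
  motion:
    - [0, 0, 0, 0, 7, 0, 0]
    - [0, 0, 0, 0, 7, 0, 0]
    - [0, 0, 0, 0, 7, 0, 0]
    - [0, 0, 0, 0, 7, 0, 0]
    - [0, 0, 0, 0, 7, 0, 0]

```text
clock: 5.45
position: [0.5701, -0.0084, 0.2682]
ee_rot: [-0.879, 1.386, 0.878]
force: [-1.4, -1.1, 3.7]
width: 0.148
```

Emit:
arm_command:
  motion:
    - [0, 0, 0, 0, 7, 0, 0]
    - [0, 0, 0, 0, 7, 0, 0]
    - [0, 0, 0, 0, 7, 0, 0]
    - [0, 0, 0, 0, 6, 0, 0]
    - [0, 0, 0, 0, 0, 0, 0]

```text
clock: 6.08
position: [0.57, -0.0085, 0.2682]
ee_rot: [-0.518, 1.508, 0.517]
force: [-1.6, -2.0, 4.1]
width: 0.152
```

Run:
```python
from h import *
to(.570,-.008,.267,39.8)
for c in("wrist","side","scene"):
    get_image(c);pp(c,["button_mid","nest_lip","knob"],2)
```

```text
clock 6.08 pos [ 0.57   -0.0085  0.2682] psi 37.9 shift [1.2 0.4 0.3] turn_x -1.9 tilt [ 0.    -0.001 -1.   ] F [-1.6 -2.   4.1] w 14.0 q7 [-0.06  0.5  -0.02  1.86  0.02  0.79  0.57]
wrist button_mid []
wrist nest_lip [([0.5694, -0.0075, 0.1071], 0.38)]
wrist knob [([0.5688, -0.011, 0.1063], 0.95)]
side button_mid []
side nest_lip []
side knob [([0.5668, -0.0064, 0.1103], 0.69), ([0.4886, 0.3461, 0.008], 0.59)]
scene button_mid []
scene nest_lip [([0.517, -0.048, 0.0805], 0.75)]
scene knob [([0.5667, -0.0039, 0.1121], 0.95), ([0.5822, -0.0671, 0.0827], 0.49)]
```

The dial has turned 62°, and nest_lip is where one click should put it. I let go and rise.

Emit:
arm_command:
  motion:
    - [50, 0, 0, 0, 0, 0, 0]
    - [50, 0, 0, 0, 0, 0, 0]
    - [50, 0, 0, 0, 0, 0, 0]
    - [50, -10, 0, 0, 0, 0, 0]
    - [50, -30, 0, 0, 0, 0, 0]

```text
clock: 7.3
position: [0.5695, -0.008, 0.3074]
ee_rot: [-0.519, 1.51, 0.52]
force: [1.0, 0.3, 0.8]
width: 0.542
```

Emit:
arm_command:
  motion:
    - [50, -40, 0, 0, 0, 0, 0]
    - [50, -40, 0, 0, 0, 0, 0]
    - [50, -18, 0, 0, 10, 0, 0]
    - [50, 0, 0, 0, 10, 0, 0]
    - [50, 0, 0, 0, 8, 0, 0]

```text
clock: 7.92
position: [0.5699, -0.008, 0.4069]
ee_rot: [-0.133, 1.565, 0.133]
force: [0.2, 0.4, -0.3]
width: 0.543
```

Run:
```python
from h import *
F,Q,o=knob();pp("wrist",["button_mid","nest_lip","lever_pad","knockout"],2);cv2.imwrite("pics/w1.png",F[...,::-1])
get_image("side");pp("side",["button_mid","lever_pad"],2)
get_image("scene");pp("scene",["button_mid","lever_pad"],2)
to(.6006,-.1854,.405,9.8)
```

```text
knob 728 ((569.4912719726562, -7.9513397216796875), (14.109186172485352, 53.41178512573242), 39.73931884765625)
wrist button_mid [([0.5811, -0.0682, 0.0758], 0.82)]
wrist nest_lip [([0.5206, -0.0507, 0.0845], 0.59), ([0.5806, -0.069, 0.072], 0.39)]
wrist lever_pad [([0.561, 0.0506, 0.0708], 0.41)]
wrist knockout []
side button_mid [([0.5799, -0.0688, 0.0695], 0.46)]
side lever_pad [([0.5994, -0.1832, 0.0853], 0.5), ([0.5812, -0.0752, 0.0798], 0.16)]
scene button_mid [([0.5823, -0.0693, 0.0747], 0.43)]
scene lever_pad [([0.5992, -0.1878, 0.0847], 0.43)]
clock 8.47 pos [ 0.57   -0.0081  0.4057] psi 10.0 shift [   0.7 -179.9   -0.7] turn_x 0.2 tilt [-0.  0. -1.] F [-0.3 -0.3 -1. ] w 50.0 q7 [-0.14  0.34  0.08  1.71 -0.03  1.09  0.13]
```

View pics/w1.png

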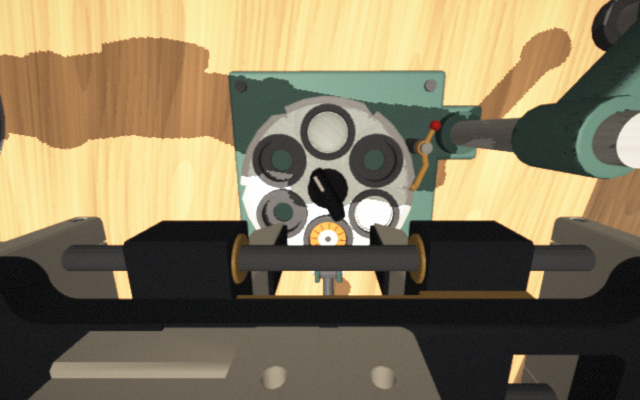

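The picture shows the ochre button at px (328,238) over the rod, the shells still in their nests at px (328,130) and (375,212), and the bar turned exactly 60° (9.7° → -50.3°). Now to the lever pad with the jaws shut.

Emit:
arm_command:
  motion:
    - [0, 0, -40, 0, 0, 0, 0]
    - [0, 0, -45, 0, 0, 0, 0]
    - [0, 0, -50, 0, 0, 0, 0]
    - [0, 0, -45, 0, 0, 0, 0]
    - [0, 0, 0, 0, 0, 0, 0]

```text
clock: 9.1
position: [0.6007, -0.19, 0.4055]
ee_rot: [-0.134, 1.567, 0.13]
force: [-0.4, 0.9, -0.5]
width: 0.051
```

Emit:
arm_command:
  motion:
    - [0, 40, 0, 0, 0, 0, 0]
    - [0, 45, 0, 0, 0, 0, 0]
    - [0, 35, 0, 0, 0, 0, 0]
    - [0, 10, 0, 0, 0, 0, 0]
    - [0, 0, 0, 0, 0, 0, 0]

```text
clock: 9.72
position: [0.6015, -0.1848, 0.276]
ee_rot: [-0.137, 1.567, 0.138]
force: [0.0, -0.5, 0.2]
width: 0.005
```

Run:
```python
from h import *
to(.6006,-.1854,.263,9.8)
```

```text
clock 9.72 pos [ 0.6015 -0.1848  0.276 ] psi 10.0 shift [13.  -0.5 -1. ] turn_x 0.2 tilt [-0.  0. -1.] F [ 0.  -0.5  0.2] w 0.5 q7 [ 0.13  0.57  0.12  1.71 -0.08  0.87  0.46]
```

Emit:
arm_command:
  motion:
    - [0, 11, 0, 0, 0, 0, 0]
    - [0, 9, 0, 0, 0, 0, 0]
    - [0, 9, 0, 0, 0, 0, 0]
    - [0, 9, 0, 0, 0, 0, 0]
    - [0, 7, 0, 0, 0, 0, 0]

```text
clock: 10.35
position: [0.6023, -0.1871, 0.2321]
ee_rot: [-0.138, 1.562, 0.133]
force: [1.6, -2.8, 7.1]
width: 0.003
```

Emit:
arm_command:
  motion:
    - [0, 3, 0, 0, 0, 0, 0]
    - [0, 2, 0, 0, 0, 0, 0]
    - [0, 0, 0, 0, 0, 0, 0]

```text
clock: 10.72
position: [0.6025, -0.1869, 0.2283]
ee_rot: [-0.138, 1.561, 0.134]
force: [-0.9, -3.2, 14.5]
width: 0.007
```

Emit:
arm_command:
  motion:
    - [0, 1, 0, 0, 0, 0, 0]
    - [0, 0, 0, 0, 0, 0, 0]

```text
clock: 10.98
position: [0.6026, -0.1869, 0.2278]
ee_rot: [-0.138, 1.561, 0.133]
force: [-1.7, -3.3, 19.1]
width: 0.004
```

Emit:
arm_command:
  motion:
    - [0, 1, 0, 0, 0, 0, 0]
    - [0, 1, 0, 0, 0, 0, 0]
    - [0, 0, 0, 0, 0, 0, 0]

```text
clock: 11.35
position: [0.6029, -0.1874, 0.2268]
ee_rot: [-0.139, 1.56, 0.133]
force: [-2.8, -3.9, 26.5]
width: 0.004
```

Run:
```python
from h import *
to(.6006,-.1854,.225,9.8)
get_image("side");pp("side",["button_mid","lever_pad"],2)
get_image("scene");pp("scene",["button_mid","lever_pad"],2)
for c in("side","scene"):
    F,Q,o=cloud(c);m=o&(np.hypot(Q[...,0]-.5806,Q[...,1]+.0691)<.017)
    z=Q[m][:,2]
    print(c,m.sum(),np.round(np.percentile(z,[5,25,50,75,95]),4))
```

```text
clock 11.35 pos [ 0.6029 -0.1874  0.2268] psi 9.9 shift [ 1.8  2.4 -1.9] turn_x 0.1 tilt [ 0.007 -0.003 -1.   ] F [-2.8 -3.9 26.5] w 0.4 q7 [ 0.14  0.63  0.11  1.74 -0.09  0.77  0.47]
side button_mid [([0.5777, -0.0691, 0.0932], 0.71)]
side lever_pad [([0.5973, -0.1871, 0.0475], 0.65)]
scene button_mid [([0.5816, -0.0687, 0.094], 0.57), ([0.6012, -0.1893, 0.0482], 0.18)]
scene lever_pad [([0.5999, -0.1903, 0.0458], 0.52), ([0.4872, 0.3478, 0.0056], 0.4)]
side 118 [0.0657 0.0813 0.0942 0.0954 0.0977]
scene 63 [0.0678 0.0934 0.095  0.0965 0.0978]
```

Force has climbed to 26 N against the stop. The button's top reads about 96 mm, and the pad about 47 mm. I lift off and move over the button.

Emit:
arm_command:
  motion:
    - [0, -20, 0, 0, 0, 0, 0]
    - [0, -40, 0, 0, 0, 0, 0]
    - [0, -50, 0, 0, 0, 0, 0]
    - [0, -20, 0, 0, 0, 0, 0]
    - [0, 0, 0, 0, 0, 0, 0]

```text
clock: 12.38
position: [0.6017, -0.1855, 0.3548]
ee_rot: [-0.138, 1.562, 0.136]
force: [-1.0, -1.6, -0.2]
width: 0.003
```

Run:
```python
from h import *
to(.5806,-.0691,.34,9.8)
for c in("side","scene"):
    F,Q,o=cloud(c);pp(c,["button_mid","lever_pad"],1)
    if c=="side": cv2.imwrite("pics/s2.png",cv2.resize(F[140:250,215:375],(800,550),interpolation=cv2.INTER_CUBIC)[...,::-1])
```

```text
clock 12.38 pos [ 0.6017 -0.1855  0.3548] psi 10.0 shift [ 14.6 118.3  -0.7] turn_x 0.2 tilt [ 0.004 -0.001 -1.   ] F [-1.  -1.6 -0.2] w 0.3 q7 [ 0.12  0.48  0.14  1.63 -0.07  1.03  0.45]
side button_mid [([0.5796, -0.0674, 0.093], 0.56)]
side lever_pad [([0.5991, -0.1885, 0.0469], 0.49)]
scene button_mid [([0.5808, -0.0676, 0.0932], 0.48)]
scene lever_pad [([0.6025, -0.1903, 0.0462], 0.45)]
```

View pics/s2.png

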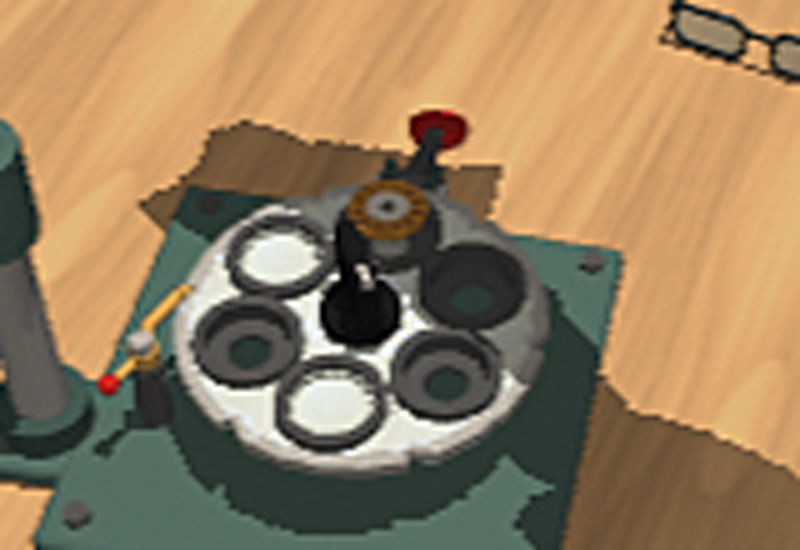

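The picture shows the button raised clear of its nest at crop px (388,208), with the lever pad down at (438,130). I move over it with the jaws open.

Emit:
arm_command:
  motion:
    - [80, 0, 0, 0, 0, 0, 0]
    - [80, 0, 40, 0, 0, 0, 0]
    - [80, 0, 50, 0, 0, 0, 0]
    - [80, 15, 28, -1, 0, 0, 0]
    - [80, 0, 0, 0, 0, 0, 0]

```text
clock: 13.3
position: [0.5792, -0.0663, 0.3366]
ee_rot: [-0.139, 1.568, 0.142]
force: [0.5, -0.4, 0.4]
width: 0.499
```

Run:
```python
from h import *
F,Q,o=cloud("wrist");pp("wrist",["button_mid"],2)
m=o&(np.hypot(Q[...,0]-.5806,Q[...,1]+.0691)<.03)&(abs(Q[...,2]-.096)<.006);q=Q[m]
print(m.sum(),np.round(q.min(0),4),np.round(q.max(0),4),np.round(np.percentile(q[:,2],[10,50,90]),4))
to(.5806,-.0688,.2675,9.8)
```

```text
wrist button_mid [([0.5805, -0.0681, 0.0892], 0.92), ([0.5724, -0.0134, 0.1064], 0.48)]
2088 [ 0.5584 -0.0909  0.0913] [ 0.6019 -0.0473  0.1003] [0.0964 0.0975 0.0984]
clock 13.4 pos [ 0.5799 -0.0696  0.3377] psi 10.0 shift [70.2  0.7  0.9] turn_x 0.2 tilt [-0.    -0.001 -1.   ] F [ 0.5  0.  -0.3] w 53.9 q7 [-0.05  0.43  0.11  1.77 -0.06  0.95  0.26]
```

Emit:
arm_command:
  motion:
    - [80, 0, 0.7, 0.3, 0, 0, 0]
    - [80, 15, 0, 0, 0, 0, 0]
    - [80, 25, 0, 0, 0, 0, 0]
    - [80, 20, 0, 0, 0, 0, 0]
    - [80, 10, 0, 0, 0, 0, 0]

```text
clock: 14.02
position: [0.5794, -0.069, 0.2659]
ee_rot: [-0.136, 1.569, 0.136]
force: [0.5, -0.1, -0.4]
width: 0.874
```

Emit:
arm_command:
  motion:
    - [80, 0, 0, 0, 0, 0, 0]

```text
clock: 14.15
position: [0.5797, -0.0688, 0.2669]
ee_rot: [-0.137, 1.568, 0.137]
force: [0.5, -0.5, 0.2]
width: 0.872
```

Run:
```python
from h import *
to(.5802,-.069,.2675,9.8)
```

```text
clock 14.15 pos [ 0.5797 -0.0688  0.2669] psi 10.0 shift [-0.6 -0.2  0.4] turn_x 0.2 tilt [-0.002 -0.    -1.   ] F [ 0.5 -0.5  0.2] w 80.0 q7 [-0.04  0.52  0.1   1.83 -0.07  0.8   0.26]
```

Emit:
arm_command:
  motion:
    - [36, -1, 0, 0.4, 0, 0, 0]
    - [36, 0, 0, 0, 0, 0, 0]
    - [36, 0, 0, 0, 0, 0, 0]
    - [36, 0, 0, 0, 0, 0, 0]
    - [36, 0, 0, 0, 0, 0, 0]
  newtons: 15

```text
clock: 14.78
position: [0.5804, -0.0684, 0.269]
ee_rot: [-0.137, 1.566, 0.137]
force: [-0.3, 0.7, 1.9]
width: 0.473
```

Emit:
arm_command:
  motion:
    - [36, 0, 0, 0, 0, 0, 0]
    - [36, 0, 0, 0, 0, 0, 0]
    - [36, 0, 0, 0, 0, 0, 0]

```text
clock: 15.15
position: [0.5804, -0.0684, 0.2689]
ee_rot: [-0.137, 1.566, 0.137]
force: [-1.3, -0.3, 4.4]
width: 0.469
```

Run:
```python
from h import *
to(.5802,-.069,.2675,9.8)
```

```text
clock 15.15 pos [ 0.5804 -0.0684  0.2689] psi 10.0 shift [ 1.4 -0.5 -0.3] turn_x 0.2 tilt [ 0.  0. -1.] F [-1.3 -0.3  4.4] w 43.1 q7 [-0.04  0.51  0.1   1.83 -0.07  0.8   0.26]
```

Gripped at 43 mm. I lift gently and check.

Emit:
arm_command:
  motion:
    - [36, -5, 0, 0, 0, 0, 0]
    - [36, -15, 0, 0, 0, 0, 0]
    - [36, -25, 0, 0, 0, 0, 0]
    - [36, -30, 0, 0, 0, 0, 0]
    - [36, -10, 0, 0, 0, 0, 0]

```text
clock: 15.78
position: [0.5808, -0.0686, 0.3563]
ee_rot: [-0.137, 1.563, 0.136]
force: [0.0, -0.3, -0.7]
width: 0.473
```

Run:
```python
from h import *
to(.440,.351,.30,82.6)
F,Q,o=cloud("wrist");pp("wrist",["button_mid"],2);cv2.imwrite("pics/w3.png",F[...,::-1])
for c in("side","scene"):
    F,Q,o=cloud(c);pp(c,["button_mid","tray_floor","done_a_mid"],3)
```

```text
clock 15.78 pos [ 0.5808 -0.0686  0.3563] psi 10.0 shift [ 55.8 437.7 -66.1] turn_x -72.6 tilt [ 0.004 -0.    -1.   ] F [ 0.  -0.3 -0.7] w 43.4 q7 [-0.06  0.41  0.11  1.74 -0.05  0.99  0.25]
wrist button_mid [([0.5815, -0.0699, 0.1812], 0.56)]
side button_mid [([0.708, 0.3367, 0.0], 0.7), ([0.5792, -0.07, 0.178], 0.47)]
side tray_floor [([0.2299, 0.3166, 0.002], 0.85), ([0.4891, 0.3476, 0.0056], 0.55), ([0.5464, 0.3733, 0.0111], 0.39)]
side done_a_mid [([0.5448, 0.3735, 0.0109], 0.83), ([0.5229, -0.0504, 0.0816], 0.69)]
scene button_mid [([0.5792, -0.0669, 0.1766], 0.39)]
scene tray_floor [([0.2245, 0.3243, 0.0024], 0.86), ([0.4844, 0.345, 0.0048], 0.61)]
scene done_a_mid [([0.546, 0.37, 0.0094], 0.52)]
```

View pics/w3.png

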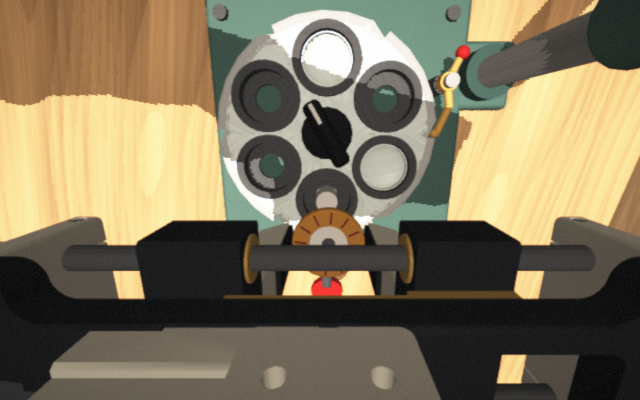

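The button is held level at px (328,240), back up, and the dial is undisturbed. I carry it to the free half of the tray.

Emit:
arm_command:
  motion:
    - [36, 0, 20, -5, 0, 0, 0]
    - [36, 0, 35, -6, 0, 0, 0]
    - [36, 0, 40, -6, 0, 0, 0]
    - [36, 0, 45, -7, 0, 0, 0]
    - [36, 0, 45, -7, 0, 0, 0]

```text
clock: 16.9
position: [0.5163, 0.1108, 0.3538]
ee_rot: [-0.137, 1.566, 0.138]
force: [1.0, 1.1, 0.1]
width: 0.47
```

Emit:
arm_command:
  motion:
    - [36, 0, 45, -7, 0, 0, 0]
    - [36, 0, 45, -7, 0, 0, 0]
    - [36, 0, 45, -7, 0, 0, 0]
    - [36, 0, 45, -7, 0, 0, 0]
    - [36, 0, 40, -4, 0, 0, 0]

```text
clock: 17.52
position: [0.4459, 0.3219, 0.3538]
ee_rot: [-0.138, 1.567, 0.139]
force: [2.0, -0.5, 0.5]
width: 0.468
```

Emit:
arm_command:
  motion:
    - [36, 0, 32, -3, 0, 0, 0]
    - [36, 0, 0, 0, -7, 0, 0]
    - [36, 0, 0, 0, -9, 0, 0]
    - [36, 0, 0, 0, -9, 0, 0]
    - [36, 0, 0, 0, -9, 0, 0]

```text
clock: 18.15
position: [0.4381, 0.3512, 0.3537]
ee_rot: [-0.605, 1.485, 0.606]
force: [0.1, -0.1, 0.0]
width: 0.472
```

Emit:
arm_command:
  motion:
    - [36, 0, 0, 0, -9, 0, 0]
    - [36, 0, 0, 0, -9, 0, 0]
    - [36, 0, 0, 0, -9, 0, 0]
    - [36, 0, 0, 0, -8, 0, 0]
    - [36, 0, 0, 0, -4, 0, 0]

```text
clock: 18.77
position: [0.4382, 0.3511, 0.3537]
ee_rot: [-1.122, 1.263, 1.122]
force: [-0.2, 0.2, -1.8]
width: 0.465
```

Run:
```python
from h import *
to(.440,.351,.30,82.6)
F,Q,o=cloud("wrist");pp("wrist",["button_mid","tray_floor","done_a_mid"],2);cv2.imwrite("pics/w4.png",F[...,::-1])
hsv=cv2.cvtColor(F,cv2.COLOR_RGB2HSV)
m=o&(abs(Q[...,2]-.005)<.006)&(abs(Q[...,0]-.484)<.14)&(abs(Q[...,1]-.347)<.14)&(hsv[...,1]<80)
r=cv2.minAreaRect((Q[m][:,:2]*1000).astype(np.float32));print(m.sum(),r,np.median(Q[m][:,2]))
```

```text
clock 18.77 pos [0.4382 0.3511 0.3537] psi 83.2 shift [53.7 -1.8  0.1] turn_x 0.6 tilt [-0.  0. -1.] F [-0.2  0.2 -1.8] w 42.7 q7 [-0.54  0.4  -0.31  1.78  0.15  0.98  0.54]
wrist button_mid [([0.4381, 0.3524, 0.1754], 0.86), ([0.5357, 0.3081, 0.0123], 0.33)]
wrist tray_floor []
wrist done_a_mid [([0.546, 0.3723, 0.008], 0.75)]
9317 ((467.7704162597656, 368.74249267578125), (236.3002166748047, 229.53160095214844), 89.9350814819336) 0.006124501536224736
```

View pics/w4.png

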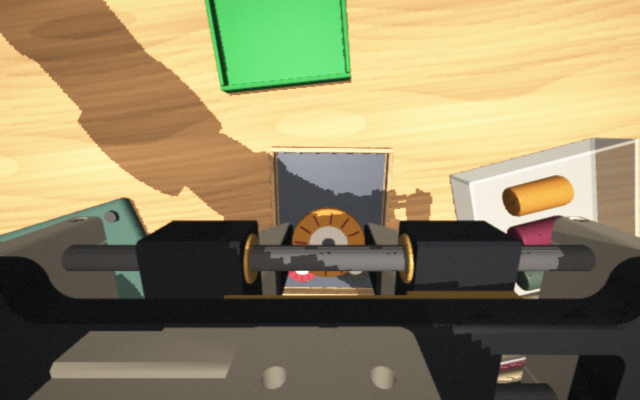

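The button is over the free half. The tray's walls show at px 275 and 390, the button at px (328,240), and the two done buttons lie behind it. Descending.

Emit:
arm_command:
  motion:
    - [36, 25, -2, 0, 0.6, 0, 0]
    - [36, 40, 0, 0, 0, 0, 0]
    - [36, 45, 0, 0, 0, 0, 0]
    - [36, 30, 0, 0, 0, 0, 0]
    - [36, 14, 0, 0, 0, 0, 0]

```text
clock: 19.6
position: [0.4408, 0.3501, 0.1982]
ee_rot: [-1.111, 1.272, 1.111]
force: [0.3, -0.0, -0.2]
width: 0.472
```

Emit:
arm_command:
  motion:
    - [36, 4, 0, 0, 0, 0, 0]
    - [36, 0, 0, 0, 0, 0, 0]
    - [36, 0, 0, 0, 0, 0, 0]

```text
clock: 19.98
position: [0.4419, 0.3505, 0.1968]
ee_rot: [-1.11, 1.267, 1.11]
force: [-0.1, -1.3, -1.0]
width: 0.47
```

Emit:
arm_command:
  motion:
    - [36, 2, 0, 0, 0, 0, 0]
    - [36, 2, 0, 0, 0, 0, 0]
    - [36, 0, 0, 0, 0, 0, 0]

```text
clock: 20.35
position: [0.4415, 0.3501, 0.1916]
ee_rot: [-1.111, 1.269, 1.111]
force: [-0.2, 0.3, -0.1]
width: 0.468
```

Contact is expected near a TCP height of 0.187. I go on in small steps.

Emit:
arm_command:
  motion:
    - [36, 2, 0, 0, 0, 0, 0]
    - [36, 1, 0, 0, 0, 0, 0]
    - [36, 0, 0, 0, 0, 0, 0]

```text
clock: 20.72
position: [0.4415, 0.3502, 0.1886]
ee_rot: [-1.111, 1.269, 1.111]
force: [0.1, -0.1, -0.5]
width: 0.473
```

Emit:
arm_command:
  motion:
    - [36, 1, 0, 0, 0, 0, 0]
    - [36, 0, 0, 0, 0, 0, 0]

```text
clock: 20.98
position: [0.4415, 0.3502, 0.1877]
ee_rot: [-1.111, 1.269, 1.111]
force: [-0.6, -0.3, -0.2]
width: 0.471
```

Emit:
arm_command:
  motion:
    - [36, 1, 0, 0, 0, 0, 0]
    - [36, 0, 0, 0, 0, 0, 0]

```text
clock: 21.22
position: [0.4415, 0.3503, 0.1869]
ee_rot: [-1.111, 1.269, 1.111]
force: [-0.6, -0.3, 3.3]
width: 0.47
```

Contact: 3.3 N at exactly the predicted height. I open a little and withdraw straight up.

Emit:
arm_command:
  motion:
    - [50, 0, 0, 0, 0, 0, 0]
    - [54, 0, 0, 0, 0, 0, 0]
    - [54, 0, 0, 0, 0, 0, 0]
    - [54, 0, 0, 0, 0, 0, 0]

```text
clock: 21.72
position: [0.4415, 0.3502, 0.1867]
ee_rot: [-1.111, 1.269, 1.111]
force: [0.1, -0.7, 0.6]
width: 0.588
```

Emit:
arm_command:
  motion:
    - [54, -8, 0, 0, 0, 0, 0]
    - [54, -25, 0, 0, 0, 0, 0]
    - [54, -45, 0, 0, 0, 0, 0]
    - [54, -50, 0, 0, 0, 0, 0]
    - [54, -30, 0, 0, 0, 0, 0]

```text
clock: 22.35
position: [0.4415, 0.3505, 0.348]
ee_rot: [-1.11, 1.266, 1.11]
force: [1.2, -0.2, -1.5]
width: 0.59
```

Emit:
arm_command:
  motion:
    - [54, 0, -40, 0, 0, 0, 0]
    - [54, 0, -40, 0, 0, 0, 0]
    - [54, 0, 0, 0, 0, 0, 0]

```text
clock: 22.72
position: [0.5236, 0.3379, 0.345]
ee_rot: [-1.109, 1.27, 1.106]
force: [-0.9, 0.8, -1.2]
width: 0.591
```

Run:
```python
from h import *
to(.440,.351,.30,82.6)
a,Q,o=cloud("wrist");pp("wrist",["button_mid","done_a_mid"],3)
b,Q,o=cloud("side");pp("side",["button_mid","tray_floor","done_a_mid","shell_a_mid","lever_pad","nest_lip","pin_loom","spectacles","yarn_cone"],3)
m=o&(np.hypot(Q[...,0]-.4415,Q[...,1]-.3505)<.018);print(m.sum(),np.round(np.percentile(Q[m][:,2],[5,50,95]),4))
cv2.imwrite("pics/f.png",np.hstack([cv2.resize(a,(400,250)),cv2.resize(b[295:395,190:350],(400,250),interpolation=cv2.INTER_CUBIC)])[...,::-1])
```

```text
clock 22.73 pos [0.5236 0.3379 0.345 ] psi 82.2 shift [44.8 84.7  1.6] turn_x -0.4 tilt [ 0.002 -0.    -1.   ] F [-0.9  0.8 -1.2] w 54.3 q7 [-0.47  0.5  -0.28  1.63  0.16  1.03  0.64]
wrist button_mid [([0.4423, 0.3511, 0.0067], 0.57)]
wrist done_a_mid [([0.5465, 0.3695, 0.0087], 0.88), ([0.4431, 0.3529, 0.0104], 0.44)]
side button_mid [([0.4443, 0.3506, 0.0084], 0.81)]
side tray_floor [([0.4888, 0.3459, 0.0092], 0.57)]
side done_a_mid [([0.5443, 0.3728, 0.0103], 0.62), ([0.6272, -0.0295, 0.0695], 0.58)]
side shell_a_mid [([0.6869, -0.4378, 0.0002], 0.71), ([0.6279, -0.0262, 0.0702], 0.45)]
side lever_pad []
side nest_lip [([0.5241, -0.0493, 0.0809], 0.76)]
side pin_loom [([0.6855, -0.4402, -0.0017], 0.62)]
side spectacles [([0.449, -0.3657, -0.0038], 0.72), ([0.4897, 0.3477, 0.0073], 0.59), ([0.4409, 0.3489, 0.0112], 0.22)]
side yarn_cone [([0.7141, 0.3363, -0.0014], 0.74)]
1117 [0.0122 0.546  0.5995]
```

View pics/f.png

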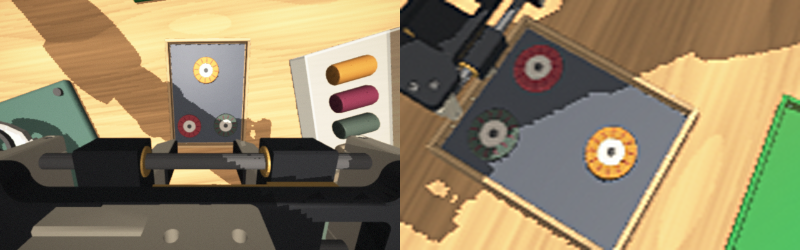

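The button lies flat, back up, in the tray's free half at wrist px (206,70). The other buttons, shells and loose things read where they were. The gripper is clear, so I hand in.

```bash
python3 -c "
from cell import arm
print(arm.sign_off())"
```

```text
the job is handed in; nothing more can be done
None
```

The ochre button now lies flat, back up, in the free half of the grey-lined wooden tray, and the job is handed in at about 22.7 s on the robot's clock.

- **Dial:** I gripped the bar knob and turned it 62° clockwise, just past the click, then let go. It settled at exactly 60° (bar angle 9.7° → -50.3°), with the button over the rod.
- **Lever:** I pushed it down until it met the stop at about 26 N. The button's top then read 97.5 mm above the table, where 97 mm is expected with the rod fully up.
- **Button:** I gripped it at 43 mm wide and lowered it until it touched the tray floor (3.3 N, at the predicted height). Then I opened the jaws and rose clear.

**Last checks:** the button reads (0.443, 0.351), with its centre 7 to 10 mm above the table where 10 mm is expected. The done buttons, loom, spectacles and yarn cone read within their usual error of where they started. The shells were still in their nests in the last picture that showed the dial.

**Checks that failed or disagreed:**
- The last side-view height check at the button was useless because the arm was in the line of sight.
- The last side-view search did not find the lever pad. It had read as fully down, about 47 mm, right after the push.
- The detectors sometimes mixed up look-alikes, so I relied on the pictures there.

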